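# Open the child-resistant solvent bottle

### The job

Open the amber solvent bottle in the tilted stand: its red cap is child-resistant and merely spins unless it is pressed down while being turned anticlockwise. Then take the cap off and set it down gently, standing on its open rim, anywhere inside the steel tray, and let go. Leave all the other things on the bench where they are.

Things in the scene. Friction and masses are not known exactly. Their poses are not given: they have to be found in the camera images.
- stand: Dark steel bench stand, fixed, with a 150 x 110 mm base plate; it holds an amber glass bottle (76 mm diameter, 131 mm long) leaning 30 degrees from vertical. Origin on the bench under the plate; the bottle's neck leans towards the stand's own -x side (roughly towards the robot).
- bottle: The amber bottle, fixed in the stand. Origin at the centre of its bottom; +z runs along its tilted axis out through the neck and the cap. Body 76 mm diameter up to z = 86 mm, shoulder narrowing to a 32 mm neck by z = 106 mm, neck top at z = 131 mm. Three lugs on the neck hold the cap.
- cap: The red child-resistant cap, 58 mm diameter, 38 mm high, about 85 g. Origin at the centre of its open lower rim, +z along its axis to the closed top. Locked, its axes match the bottle's and its rim is at the bottle's z = 112 mm. This entry's orientation is that of the white core inside, which grips the neck lugs. On the tray's floor the origin is at floor level.
- cap_top (a point): Centre of the flat top of the cap's red shell (white marks on it), 38 mm along the axis above the rim. To free the cap the core must turn anticlockwise (looking at the top; positive about the cap's z) at least 40 degrees; a stop ends the turn at 61. At 45 to 60 degrees it lifts straight off along the axis.
- shell (a joint): Turn of the red outer shell (the part the fingers hold; it may be gripped at any angle, space all round) on the white core, rad, anticlockwise positive. Not pressed, the shell only idles round the core. Pressed, its teeth carry the core along, after up to 20 degrees of lost motion.
- press (a joint): How far the shell is pressed down along the axis onto the core, 0 to 0.006 m. Spring: 3 N to start, 12 N at full travel; the teeth mesh from 3 mm, slip past each other if pressed too little, and add up to 6 N where they meet tip on tip. The core itself sinks 1 mm, so pushing the shell 6 mm in all (about 10 N) is right; keep it pressed while turning.
- tray: Shallow bright steel tray, fixed, empty, 150 (x) x 130 (y) x 16 mm high, walls and floor 4 mm thick (the floor's surface is 4 mm above the bench). Origin at the centre of its underside on the bench. It is to one side of the stand, left or right.
- case: Navy open sorting case with six compartments and a raised clear lid, fixed, 150 x 140 mm, walls 32 mm high, the lid on its +x side up to 150 mm high and leaning outward. On the other side of the stand from the tray. Origin at the centre of its underside.
- cup_left: White cup holding black lacquer, 72 mm rim, 55 mm high, loose, bystander. Origin under its centre.
- cup_right: White cup holding black lacquer, 72 mm rim, 55 mm high, loose, bystander. Origin under its centre.
- jar: Small glass jar with black lid in front of the stand, 48 mm diameter, 70 mm high, loose, bystander. Origin under its centre.
- block: Cork sanding block 90 x 45 x 30 mm lying in front of the stand, loose, bystander. Origin under its centre.
There are look-alikes about, which are no part of the job. Leave any purple look-alike of the tray alone.

How it is judged:
By the outcome, as a careful person would: the job done as asked, in the order asked, and still so for the second after the job is handed in, with the robot touching nothing.
It also fails if it takes over 42 s, if anything falls off the work surface, if the arm or the gripper's body presses on something with over 40 N, if the wrist force passes 120 N, or if a joint passes its speed limit or range.

### The arm

A 6-joint arm with a two-finger parallel gripper is mounted at the origin on the work surface. World frame = base frame: x ahead of the robot, y to its left, z up, the work surface at z = 0. Lengths are in m, angles in rad, forces in N, time in s.
With the tool pointing down it reaches from about 0.375 to 0.9 m from the base axis. Payload 3.1 kg.
Tool frame: the origin (TCP) lies where the fingers leave the gripper's body, on its centre line; the fingertips stand 70 mm ahead of it and the grasp point (between the pads) lies 51 mm ahead of it; z points along the fingers, y is the line along which they close (so a half turn about z gives the same grasp; the last joint's range is limited). The gripper opens to 87 mm and grips with 3 to 60 N. Pads are 19 mm wide; open, the fingers measure 117 mm over their backs; the gripper's body (75 mm by 190 mm) begins 51 mm behind the grasp point.
Start: joints at [-0.178, 0.527, 1.433, -0, 1.181, -0.178], TCP at [0.625, 0, 0.292] pointing down, gripper open.
Joint ranges: [-3.08, 3.08], [-0.75, 2.2], [0.22, 2.44], [-1.43, 4.57], [0, 2.65], [-2.85, 2.85]. Speed limits (rad/s): [2.79, 2.79, 3.14, 3.14, 3.14, 3.14].

### API

Orientations are given as a unit quaternion [x, y, z, w].
In Python, from rig import robot gives the robot as it stands.
- The arm moves only by the tool send_rows, never from a script. Its argument "deltas" is text: rows parted by semicolons, each of 7 numbers parted by spaces: the shift along the tool's x, y, z in mm, then the turn, a rotation vector about the tool's x, y, z in degrees, then the opening, from 0 (shut) to 1 (fully open). A call has 1 to 10 rows; each row shifts and turns the commanded pose from where the row before left it, along the tool's axes as they then stand; what a row does not reach is not made up. A row lasts 1/8 s, in which the tool goes at most 62.5 mm and 10.7 degrees, less where a joint would pass 70% of its speed; a pose out of reach is approached as far as the arm can. A call is refused whole if a number of a shift passes 62.5 or a number of a turn 10.7, either way. A call with a gripper value outside its range is refused whole. The fingers move at their own pace and stop on an object; "newtons" is the grip in N (left out, the last holds). Time passes only in rows, so rows that do not move let the fingers close. It gives the time, the measured TCP pose, the force, the opening and the grip force at its end, in the units of the state.
- robot.get_obs(): the state, without advancing time (a new reading comes with each control period).
- robot.camera(name): name is "scene" or "side" or "wrist"; returns a dict with "image" (384x512x3 uint8, red, green, blue), "depth" (384x512 float32, m along the optical axis (not along the pixel's ray), 0 where there is no reading), "fovy" (degrees; the focal length in pixels is half the picture's height over the tangent of half this angle, whatever the lens; pixels are square), "cx", "cy" (the principal point, pixels), "rvec" (rotation vector, rad) and "tvec" (3), from world to camera coordinates, as OpenCV has them. Camera axes: x right, y down, z forward; pixel columns grow to the right and rows downward; lengths in m; the calibration is good to about 2 mm. A picture is of the moment at which its call begins.
- robot.hand_in(): hands the job in; it is judged then, once.
Trained networks look in the newest picture that a camera, given by its name, has taken for a name from the list of things; names that differ only in an ending like _2 or _b are one class to them, and where a whole thing is asked for, a point or a joint stands for the part that bears it (a point fixed in the world has none). Each returns a list of dicts, best first, with "p" (0 to 1); they miss things now and then, are a little off and sometimes report something else, mostly with a low value. They report only what shows in the picture. A call takes as long as a camera call. They do not tell look-alikes from the thing itself.
- robot.find_in(camera, thing): "box" ([left, top, right, bottom] in pixels, round what is visible of it).
- robot.cut_out(camera, thing): "region" (384x512 bool, what is visible of it) and "box" ([left, top, right, bottom] in pixels, round what is visible of it).
The state is a dict: "time": time; "q": joint angles; "joint_velocities": joint speeds; "joint_torque": joint torques, N m; "position": TCP position; "tool_rot": TCP orientation; "ft_force": force on the tool from outside, world axes, zero at the start; "moment": the same for the moment, N m; "grip_width": finger opening in m; "grip_force": force on a finger pad.
Only numpy, scipy, OpenCV 4.12 (cv2) and the standard library are available. Lean on these libraries where they do the work, as an engineer would, in place of code of your own. Each camera call takes 0.05 s, during which the arm holds its last target. There are 200 camera calls.

## Working session

There is one attempt and no reset: what is moved stays moved. The work goes in short steps, Python scripts to look and compute and a tool call to move; the robot and the scene stay as the last step left them, time stands still between calls to the robot, and variables do not carry over. Pictures are saved under pics/ and viewed, at most 10 in all, crops included, and the job is handed in when it is done.

Besides the shell and the picture viewer there is one more tool, called after "Emit:" by a JSON object that holds its "api" and its "payload". send_rows: Moves the arm, as the interface text tells. Its arguments: {"type":"object","properties":{"deltas":{"type":"string"},"newtons":{"type":"number"}},"required":["deltas"]}

```bash
ls; mkdir -p pics
cat > h.py <<'E'
import numpy as np, cv2
from rig import robot
from scipy.spatial.transform import Rotation as R
def cloud(c):
    d=c["depth"]; h,w=d.shape; f=h/2/np.tan(np.radians(c["fovy"])/2)
    u,v=np.meshgrid(np.arange(w),np.arange(h))
    P=np.stack([(u-c["cx"])/f*d,(v-c["cy"])/f*d,d],-1)
    M=R.from_rotvec(np.ravel(c["rvec"])).as_matrix()
    W=(P-np.ravel(c["tvec"]))@M
    W[d<=0]=np.nan
    return W
def save(n,im): cv2.imwrite(n,im[...,::-1])
E
python3 - <<'E'
from h import *
for n in ["scene","side"]:
    c=robot.camera(n); W=cloud(c); save(f"pics/{n}1.png",c["image"]); np.save(n+".npy",W); np.save(n+"_im.npy",c["image"])
    print(n,c["fovy"],-R.from_rotvec(np.ravel(c["rvec"])).as_matrix().T@np.ravel(c["tvec"]))
    for t in ["stand","bottle","cap","tray","case","cup_left","jar","block"]:
        for r in robot.cut_out(n,t)[:3]:
            print(t,round(r["p"],2),np.round(r["box"]),np.round(np.nanmedian(W[r["region"]],0),3),r["region"].sum())
print(robot.get_obs())
E
```

```text
pics
scene 53.25386320088039 [ 0.97430932 -0.57729748  0.8891263 ]
stand 0.71 [238. 232. 299. 295.] [ 0.71  -0.077  0.064] 2430
bottle 0.72 [256. 233. 292. 276.] [ 0.709 -0.069  0.107] 1055
cap 0.85 [248. 213. 272. 242.] [ 0.663 -0.056  0.167] 521
tray 0.8 [226. 165. 276. 190.] [0.474 0.235 0.005] 426
tray 0.65 [268. 128. 320. 159.] [0.499 0.485 0.005] 1020
case 0.66 [ 99. 271. 196. 345.] [ 0.484 -0.314  0.009] 3781
case 0.28 [244. 212. 271. 241.] [ 0.662 -0.056  0.165] 576
cup_left 0.79 [310. 190. 330. 220.] [0.714 0.21  0.033] 511
jar 0.9 [220. 190. 234. 213.] [0.472 0.065 0.046] 357
block 0.71 [183. 214. 213. 247.] [ 0.459 -0.051  0.029] 517
side 42.07556542507383 [ 0.37918951 -1.01735441  0.78875041]
stand 0.91 [266. 203. 338. 267.] [ 0.687 -0.08   0.055] 2777
stand 0.5 [284. 204. 324. 249.] [ 0.695 -0.079  0.102] 1101
bottle 0.78 [282. 209. 324. 247.] [ 0.695 -0.079  0.102] 1037
bottle 0.62 [330. 269. 361. 304.] [ 0.744 -0.232  0.038] 959
cap 0.87 [270. 188. 299. 218.] [ 0.652 -0.065  0.165] 582
cap 0.56 [182. 249. 222. 272.] [ 0.451 -0.06   0.029] 827
tray 0.94 [163. 180. 214. 
[... 331 characters left out ...]
0.9, 'q': array([-1.78502632e-01,  5.27460041e-01,  1.43269829e+00,  1.68549924e-05,
        1.18139043e+00, -1.78502705e-01]), 'joint_velocities': array([ 0.00144927,  0.00110484,  0.0018379 ,  0.00111208, -0.00032423,
       -0.00076664]), 'joint_torque': array([-3.36384273e-04, -4.39998579e+01, -1.76987958e+01,  6.34319312e-02,
        5.03994548e-02, -1.44878942e-05]), 'position': array([6.24980802e-01, 3.50181166e-05, 2.92273521e-01]), 'tool_rot': array([7.07109017e-01, 7.07104545e-01, 1.89216764e-05, 1.35819365e-05]), 'ft_force': array([ 0.57304483, -0.56599964, -0.70141739]), 'moment': array([ 0.00902479,  0.02827791, -0.00793582]), 'grip_force': 0.0, 'grip_width': 0.0871836527010381}
```

View images.

View pics/scene1.png

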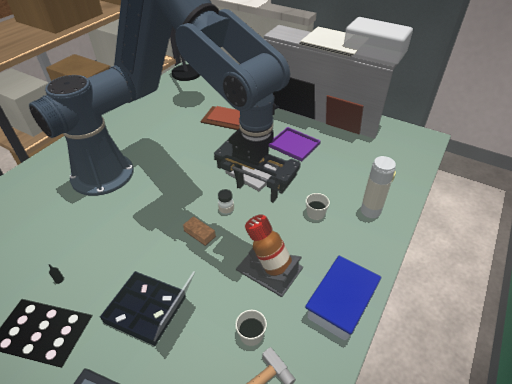

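View pics/side1.png

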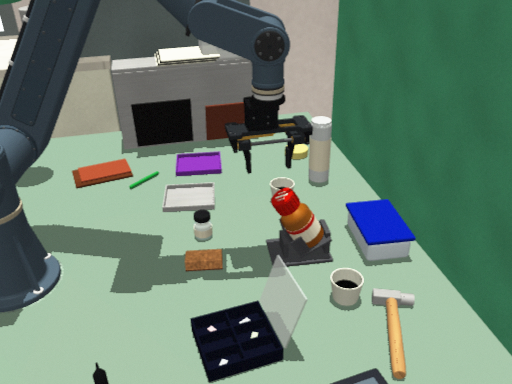

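The red cap sits on the amber bottle at scene (259,228) and side (285,203). The other reddish things are the book at side (102,173), the cork block at (204,260) and the yellow roll at (300,152), none of them a cap. The steel tray is at side (189,197). The purple look-alike at (199,163) is to be left alone.

```bash
cat > fit.py <<'E'
from h import *
from scipy.optimize import least_squares
# bottle+cap profile polygon (r,z) above bottle bottom
def resid(p,Pc,Pb):
    top=p[:3]; y,t=p[3],p[4]
    a=np.array([-np.sin(t)*np.cos(y),-np.sin(t)*np.sin(y),np.cos(t)])
    def rz(P):
        d=P-top; z=d@a; return np.linalg.norm(d-z[:,None]*a,axis=1),z
    r,z=rz(Pc); dr=r-.029; out=np.where(np.maximum(dr,z)>0,np.hypot(np.maximum(dr,0),np.maximum(z,0)),np.maximum(dr,z))
    r2,z2=rz(Pb)
    return np.r_[out,r2-.038,[(t-np.radians(30))*3]]
def fit(Pc,Pb,x0):
    return least_squares(resid,x0,loss="soft_l1",f_scale=.0015,args=(Pc,Pb))
E
python3 - <<'E'
from fit import *
A=[]
for n in ["scene","side"]:
    W=np.load(n+".npy"); im=np.load(n+"_im.npy").astype(int)
    near=(np.abs(W-[.665,-.06,.165])<[.07,.07,.06]).all(-1)
    hsv=cv2.cvtColor(im.astype(np.uint8),cv2.COLOR_RGB2HSV).astype(int)
    red=near&((hsv[...,0]<4)|(hsv[...,0]>172))&(hsv[...,1]>150)&(W[...,2]>.13)
    a=np.array([-.5,0,.866]); 
    Pc=W[red]; 
    d=W-np.array([.645,-.06,.185]); z=d@a
    bod=(np.abs(d)<.15).all(-1)&(z<-.07)&(z>-.10)&(np.linalg.norm(d-z[...,None]*a,axis=-1)<.05)&(hsv[...,1]>60)
    Pb=W[bod]
    A.append((Pc,Pb))
    r=fit(Pc,Pb,[.645,-.06,.185,0,np.radians(30)])
    print(n,len(Pc),len(Pb),np.round(r.x[:3],4),np.degrees(r.x[3:]),np.median(np.abs(r.fun))*1e3)
r=fit(np.vstack([A[0][0],A[1][0]]),np.vstack([A[0][1],A[1][1]]),r.x)
print(np.round(r.x[:3],4),np.degrees(r.x[3:]),np.median(np.abs(r.fun))*1e3)
for n in ["scene","side"]:
    W=np.load(n+".npy")
    # stand base plate & tray
    m=(np.abs(W[...,:2]-[.45,.27])<.11).all(-1)&(W[...,2]>.011)&(W[...,2]<.02)
    (c,s,ang)=cv2.minAreaRect(W[m][:,:2].astype(np.float32)*1000); print(n,"tray",m.sum(),c,s,ang)
    m=(np.abs(W[...,:2]-[.71,-.07])<.11).all(-1)&(W[...,2]>.004)&(W[...,2]<.02)
    (c,s,ang)=cv2.minAreaRect(W[m][:,:2].astype(np.float32)*1000); print("stand",m.sum(),c,s,ang)
im=np.load("side_im.npy")[170:280,240:370]; im2=np.load("scene_im.npy")[195:305,215:345]
save("pics/crop1.png",cv2.resize(np.hstack([im,im2]),None,fx=3,fy=3,interpolation=cv2.INTER_CUBIC))
E
```

```text
scene 406 354 [ 0.6451 -0.0451  0.1699] [-2.12631608 29.99070362] 0.8596455715006237
side 480 375 [ 0.6463 -0.0457  0.1723] [-2.86768525 29.99591738] 1.0609304988743913
[ 0.6455 -0.0453  0.171 ] [-2.61730951 29.98592342] 1.1428217741647657
scene tray 59 (442.8415222167969, 210.42196655273438) (148.69338989257812, 34.506343841552734) 4.880548477172852
stand 697 (728.8985595703125, -84.70854187011719) (229.34719848632812, 180.69580078125) 25.61906623840332
side tray 346 (447.79010009765625, 274.2130432128906) (140.30731201171875, 149.67868041992188) 82.17796325683594
stand 1189 (710.001708984375, -69.51890563964844) (218.2560272216797, 219.44891357421875) 89.918212890625
```

View pics/crop1.png

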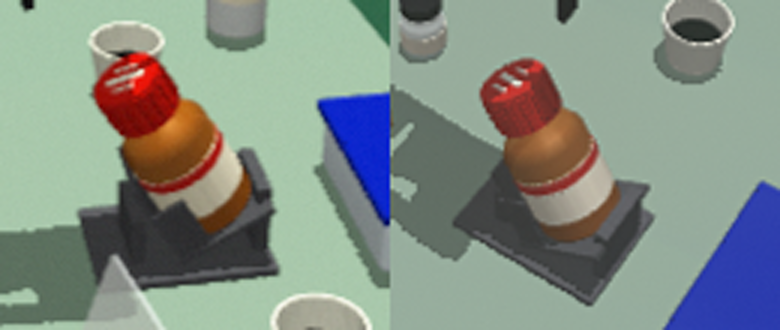

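The crop shows the red cap with white marks on its top (side crop (137,80), scene crop (515,80)), seated on the amber bottle in the dark stand. It is the right thing. I'll refine the fit, mainly the yaw.

Run:
```python
from fit import *
L=[(np.load(n+".npy"),np.load(n+"_im.npy")) for n in ["scene","side"]]
def sel(x,ks):
    C=[];B=[]
    a=np.array([-np.sin(x[4])*np.cos(x[3]),-np.sin(x[4])*np.sin(x[3]),np.cos(x[4])])
    for k in ks:
        W,im=L[k]; hsv=cv2.cvtColor(im,cv2.COLOR_RGB2HSV).astype(int)
        d=W-x[:3]; z=d@a; r=np.linalg.norm(d-z[...,None]*a,axis=-1)
        red=((hsv[...,0]<4)|(hsv[...,0]>172))&(hsv[...,1]>150)
        C.append(W[red&(z>-.036)&(z<.012)&(r<.045)])
        B.append(W[(z<-.068)&(z>-.11)&(abs(r-.038)<.006)&(hsv[...,1]>40)])
    return np.vstack(C),np.vstack(B)
for ks in ([0],[1],[0,1]):
  for y0 in (-20,0,15):
    x=np.array([.6455,-.0453,.171,np.radians(y0),np.radians(30)])
    for i in range(8):
        C,B=sel(x,ks); r=fit(C,B,x); x=r.x
    print(ks,y0,len(C),len(B),np.round(x[:3],4),np.degrees(x[3:]).round(2),r.cost*1e6,np.median(np.abs(r.fun))*1e3)
for k in (0,1):
    W,im=L[k]; hsv=cv2.cvtColor(im,cv2.COLOR_RGB2HSV).astype(int)
    m=(np.abs(W[...,:2]-[.71,-.07])<.14).all(-1)&(W[...,2]>.004)&(W[...,2]<.03)&(hsv[...,2]<90)&(hsv[...,1]<50)
    n,lab,st,_=cv2.connectedComponentsWithStats(m.astype(np.uint8)); m=lab==1+np.argmax(st[1:,4])
    print("stand",m.sum(),cv2.minAreaRect(W[m][:,:2].astype(np.float32)*1000))
W,im=L[1]
m=(np.abs(W[...,:2]-[.45,.27])<.11).all(-1)&(W[...,2]>.011)&(W[...,2]<.022)
P=W[m]; print("tray wall pct",np.percentile(P,[1,50,99],axis=0).round(3)); 
print(cv2.boxPoints(cv2.minAreaRect(P[:,:2].astype(np.float32)*1000)).round())
```

```text
[0] -20 401 281 [ 0.6455 -0.045   0.1701] [-3.13 30.  ] 377.2651617940678 0.72368829850969
[0] 0 401 281 [ 0.6455 -0.045   0.1701] [-3.13 30.  ] 377.2651617940679 0.7236883007725741
[0] 15 401 281 [ 0.6455 -0.045   0.1701] [-3.13 30.  ] 377.2651617940678 0.7236882916133169
[1] -20 480 424 [ 0.6463 -0.0457  0.1722] [-3.74 29.99] 736.2412679129797 0.970047968767998
[1] 0 480 424 [ 0.6463 -0.0457  0.1722] [-3.74 29.99] 736.2412679129791 0.9700479702654043
[1] 15 480 424 [ 0.6463 -0.0457  0.1722] [-3.74 29.99] 736.2412679129787 0.9700479699830122
[0, 1] -20 877 715 [ 0.6457 -0.0452  0.1711] [-3.75 30.  ] 1376.6440213661165 1.007512383892635
[0, 1] 0 877 715 [ 0.6457 -0.0452  0.1711] [-3.75 30.  ] 1376.6440213661165 1.0075123606939178
[0, 1] 15 877 715 [ 0.6457 -0.0452  0.1711] [-3.75 30.  ] 1376.6440213661167 1.007512400515543
stand 574 ((689.2948608398438, -59.37095260620117), (92.7825698852539, 150.7534637451172), 88.28985595703125)
stand 843 ((687.7794799804688, -52.356666564941406), (109.52073669433594, 146.27867126464844), 86.16641235351562)
tray wall pct [[0.367 0.198 0.011]
 [0.449 0.254 0.017]
 [0.527 0.347 0.021]]
[[364. 215.]
 [512. 195.]
 [531. 334.]
 [383. 354.]]
```

```bash
cat > plan.py <<'E'
from h import *
YAW,TILT=np.radians(-3.5),np.radians(30)
a=np.array([-np.sin(TILT)*np.cos(YAW),-np.sin(TILT)*np.sin(YAW),np.cos(TILT)])
TOP=np.array([.6457,-.0452,.171])
def toolrot(zdir,ydir):
    z=zdir/np.linalg.norm(zdir); y=ydir-z*(ydir@z); y/=np.linalg.norm(y)
    return R.from_matrix(np.column_stack([np.cross(y,z),y,z]))
def rows(p1,R1,n,g,start=None):
    """n rows from measured (or given) pose to TCP p1,R1"""
    o=robot.get_obs(); p,r=start or (np.array(o["position"]),R.from_quat(o["tool_rot"]))
    rv=(r.inv()*R1).as_rotvec(degrees=True)/n; d=(p1-p)/n; out=[]
    for i in range(n):
        s=r.inv().apply(p1-p)*1000/(n-i); s=s.round(1); q=rv.round(2)
        out.append(" ".join(f"{v:g}" for v in [*s,*q,g]))
        p=p+r.apply(s/1000); r=r*R.from_rotvec(q,degrees=True)
    print("; ".join(out)); print("end",p.round(4),"angle err",np.degrees((r.inv()*R1).magnitude()).round(2))
    return p,r
E
python3 - <<'E'
from plan import *
o=robot.get_obs(); r0=R.from_quat(o["tool_rot"])
z0=r0.as_matrix()[:,2]; ax=np.cross(z0,-a); ang=np.arcsin(np.linalg.norm(ax)); Rm=R.from_rotvec(ax/np.linalg.norm(ax)*ang)*r0
R1=Rm*R.from_euler("z",40,degrees=True)
G=TOP-.015*a
rows(G+a*(.051+.060),R1,8,1)
E
```

```text
-5.3 -3.4 4.8 -3.67 1.09 4.88 1; -5.7 -3.2 4.4 -3.67 1.09 4.88 1; -6 -3 4.1 -3.67 1.09 4.88 1; -6.3 -2.7 3.8 -3.67 1.09 4.88 1; -6.6 -2.4 3.6 -3.67 1.09 4.88 1; -6.9 -2.1 3.3 -3.67 1.09 4.88 1; -7.1 -1.7 3 -3.67 1.09 4.88 1; -7.3 -1.3 2.8 -3.67 1.09 4.88 1
end [ 0.5978 -0.0423  0.2541] angle err 0.04
```

Emit:
{"api": "send_rows", "payload": {"deltas": "-5.3 -3.4 4.8 -3.67 1.09 4.88 1; -5.7 -3.2 4.4 -3.67 1.09 4.88 1; -6 -3 4.1 -3.67 1.09 4.88 1; -6.3 -2.7 3.8 -3.67 1.09 4.88 1; -6.6 -2.4 3.6 -3.67 1.09 4.88 1; -6.9 -2.1 3.3 -3.67 1.09 4.88 1; -7.1 -1.7 3 -3.67 1.09 4.88 1; -7.3 -1.3 2.8 -3.67 1.09 4.88 1; 0 0 0 0 0 0 1"}}

```text
time: 2.02
position: [0.5965, -0.042, 0.2533]
tool_rot: [0.876, 0.409, 0.226, 0.122]
ft_force: [-0.5, 0.2, 0.5]
grip_width: 0.0871
grip_force: 0.0
```

Run:
```python
from plan import *
from fit import fit
o=robot.get_obs(); print(o["time"],o["position"],o["q"].round(3),o["ft_force"])
c=robot.camera("wrist"); save("pics/wrist1.png",c["image"]); W=cloud(c); im=c["image"]
hsv=cv2.cvtColor(im,cv2.COLOR_RGB2HSV).astype(int)
d=W-TOP; z=d@a; r=np.linalg.norm(d-z[...,None]*a,axis=-1)
red=((hsv[...,0]<4)|(hsv[...,0]>172))&(hsv[...,1]>130)&(z>-.036)&(z<.015)&(r<.045)
topm=(abs(z)<.015)&(r<.024)
P=W[topm]; print("top pts",len(P),"median z offset mm",np.median(P-TOP@np.zeros((3,1)) if 0 else (P-TOP)@a)*1e3)
b=(z<-.068)&(z>-.11)&(abs(r-.038)<.008)
f=fit(W[red|topm],W[b],[*TOP,YAW,TILT]); print(red.sum(),b.sum(),f.x[:3].round(4),np.degrees(f.x[3:]).round(2))
g=TOP-f.x[:3]; print("shift in mm",(f.x[:3]-TOP)*1e3)
```

```text
2.025 [ 0.59646081 -0.04202554  0.25327773] [-0.306  0.445  1.859  0.363  0.351  0.08 ] [-0.47744788  0.1684622   0.51592997]
top pts 4085 median z offset mm -1.2353613689105978
5428 555 [ 0.6456 -0.0433  0.1694] [-3.53 29.92]
shift in mm [-0.06042448  1.89609437 -1.58658573]
```

View pics/wrist1.png

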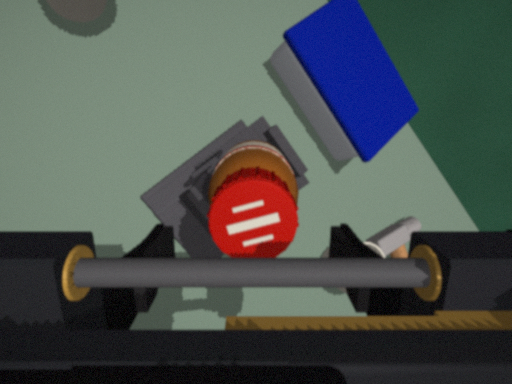

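The wrist picture shows the cap top with its three white marks at about (253,213), centred between the fingers at columns 160 to 345. It agrees with the fit to 2 mm, so I descend.

```bash
sed -i 's/^TOP=.*/TOP=np.array([.6457,-.0442,.170])/' plan.py
python3 - <<'E'
from plan import *
o=robot.get_obs(); r=R.from_quat(o["tool_rot"]); z=r.as_matrix()[:,2]
print("axis err",np.degrees(np.arccos(-z@a)))
y=r.as_matrix()[:,1]
rows(TOP+a*.036,toolrot(-a,y),7,1)
E
```

```text
axis err 0.08637566469333886
0.1 -0.1 8.7 -0.01 -0 -0 1; 0.1 -0.1 8.7 -0.01 -0 -0 1; 0.1 -0.1 8.7 -0.01 -0 -0 1; 0.1 -0.1 8.7 -0.01 -0 -0 1; 0.1 -0.1 8.7 -0.01 -0 -0 1; 0.1 -0.1 8.7 -0.01 -0 -0 1; 0.1 -0.1 8.7 -0.01 -0 -0 1
end [ 0.6278 -0.0431  0.2012] angle err 0.02
```

Emit:
{"api": "send_rows", "payload": {"deltas": "0.1 -0.1 8.7 0 0 0 1; 0.1 -0.1 8.7 0 0 0 1; 0.1 -0.1 8.7 0 0 0 1; 0.1 -0.1 8.7 0 0 0 1; 0.1 -0.1 8.7 0 0 0 1; 0.1 -0.1 8.7 0 0 0 1; 0.1 -0.1 8.7 0 0 0 1; 0 0 0 0 0 0 1"}}

```text
time: 3.08
position: [0.6281, -0.0431, 0.2005]
tool_rot: [0.875, 0.408, 0.227, 0.123]
ft_force: [0.3, 0.5, 0.2]
grip_width: 0.087
grip_force: 0.0
```

Emit:
{"api": "send_rows", "payload": {"deltas": "0 0 0 0 0 0 0; 0 0 0 0 0 0 0; 0 0 0 0 0 0 0; 0 0 0 0 0 0 0; 0 0 0 0 0 0 0; 0 0 0 0 0 0 0", "newtons": 45}}

```text
time: 3.82
position: [0.628, -0.0431, 0.2015]
tool_rot: [0.875, 0.408, 0.228, 0.123]
ft_force: [-2.7, 0.3, 2.1]
grip_width: 0.0577
grip_force: 45.0
```

Emit:
{"api": "send_rows", "payload": {"deltas": "0 0 1.5 0 0 0 0; 0 0 1.5 0 0 0 0; 0 0 1.5 0 0 0 0; 0 0 1.5 0 0 0 0; 0 0 0 0 0 0 0"}}

```text
time: 4.45
position: [0.6306, -0.0432, 0.197]
tool_rot: [0.875, 0.408, 0.228, 0.124]
ft_force: [-8.3, 0.0, 11.9]
grip_width: 0.0579
grip_force: 45.0
```

```bash
cat > st.py <<'E'
from plan import *
o=robot.get_obs(); p=np.array(o["position"]); print("t",round(o["time"],2),"axial F",round(o["ft_force"]@a,2),"lat",(o["ft_force"]-a*(o["ft_force"]@a)).round(1),"Mz about a",round(o["moment"]@a,3),"height of TCP above top",round((p-TOP)@a*1e3,2),"lat mm",((p-TOP-a*((p-TOP)@a))*1e3).round(1),"grip",o["grip_force"],o["grip_width"].round(4),"q6",o["q"][5].round(3))
E
python3 st.py
```

```text
Traceback (most recent call last):
  File "st.py", line 2, in <module>
    o=robot.get_obs(); p=np.array(o["position"]); print("t",round(o["time"],2),"axial F",round(o["ft_force"]@a,2),"lat",(o["ft_force"]-a*(o["ft_force"]@a)).round(1),"Mz about a",round(o["moment"]@a,3),"height of TCP above top",round((p-TOP)@a*1e3,2),"lat mm",((p-TOP-a*((p-TOP)@a))*1e3).round(1),"grip",o["grip_force"],o["grip_width"].round(4),"q6",o["q"][5].round(3))
                                                                                                                                                                                                                                                                                                                               ^^^^^^^^^^^^^^^^^^^^^
AttributeError: 'float' object has no attribute 'round'
```

```bash
sed -i 's/o\["grip_width"\].round(4)/round(float(o["grip_width"]),4)/' st.py; python3 st.py
```

```text
t 4.45 axial F 14.49 lat [-1.1 -0.4 -0.6] Mz about a 0.038 height of TCP above top 30.97 lat mm [0.4 0.  0.2] grip 45.00383282844268 0.0579 q6 -0.012
```

Emit:
{"api": "send_rows", "payload": {"deltas": "0 0 0.5 0 0 -7 0; 0 0 0 0 0 -7 0; 0 0 0 0 0 -7 0; 0 0 0 0 0 -7 0"}}

```text
time: 4.95
position: [0.6309, -0.0431, 0.1969]
tool_rot: [0.749, 0.609, 0.191, 0.175]
ft_force: [-7.8, 2.4, 12.6]
grip_width: 0.0581
grip_force: 45.0
```

```bash
python3 st.py
```

```text
t 4.95 axial F 14.82 lat [-0.4  1.9 -0.3] Mz about a -0.087 height of TCP above top 30.75 lat mm [0.5 0.2 0.3] grip 45.00293474200589 0.0581 q6 -0.505
```

Emit:
{"api": "send_rows", "payload": {"deltas": "0 0 0 0 0 -7 0; 0 0 0 0 0 -7 0; 0 0 0 0 0 -7 0"}}

```text
time: 5.32
position: [0.6309, -0.043, 0.1969]
tool_rot: [0.626, 0.736, 0.156, 0.207]
ft_force: [-8.2, 1.2, 12.8]
grip_width: 0.0578
grip_force: 45.0
```

```bash
python3 st.py
```

```text
t 5.33 axial F 15.2 lat [-0.6  0.7 -0.4] Mz about a -0.08 height of TCP above top 30.74 lat mm [0.5 0.2 0.3] grip 45.003019106952706 0.0578 q6 -0.872
```

Emit:
{"api": "send_rows", "payload": {"deltas": "0 0 0 0 0 -7 0; 0 0 0 0 0 -7 0"}}

```text
time: 5.58
position: [0.6307, -0.043, 0.1968]
tool_rot: [0.531, 0.807, 0.13, 0.225]
ft_force: [-7.9, 1.6, 12.3]
grip_width: 0.0576
grip_force: 45.0
```

```bash
python3 st.py
```

```text
t 5.58 axial F 14.64 lat [-0.6  1.2 -0.4] Mz about a -0.062 height of TCP above top 30.72 lat mm [0.3 0.3 0.2] grip 45.00276274578937 0.0576 q6 -1.116
```

Emit:
{"api": "send_rows", "payload": {"deltas": "0 0 0.6 0 0 -2 0; 0 0 0 0 0 -3 0; 0 0 0 0 0 0 0"}}

```text
time: 5.95
position: [0.6309, -0.043, 0.1963]
tool_rot: [0.497, 0.828, 0.12, 0.23]
ft_force: [-9.2, 1.1, 12.9]
grip_width: 0.0577
grip_force: 45.0
```

```bash
python3 st.py
```

```text
t 5.95 axial F 15.79 lat [-1.4  0.6 -0.8] Mz about a 0.048 height of TCP above top 30.23 lat mm [0.3 0.2 0.2] grip 45.00305084642605 0.0577 q6 -1.201
```

Emit:
{"api": "send_rows", "payload": {"deltas": "0 0 -2 0 0 0 0; 0 0 -2 0 0 0 0; 0 0 -2 0 0 0 0; 0 0 -1 0 0 0 0; 0 0 0 0 0 0 0"}}

```text
time: 6.58
position: [0.6282, -0.043, 0.2011]
tool_rot: [0.497, 0.828, 0.12, 0.23]
ft_force: [-1.8, 3.1, 2.6]
grip_width: 0.0578
grip_force: 45.0
```

```bash
python3 st.py
```

```text
t 6.58 axial F 3.24 lat [-0.2  3.  -0.2] Mz about a -0.002 height of TCP above top 35.74 lat mm [0.3 0.1 0.2] grip 45.00106031293399 0.0578 q6 -1.189
```

Emit:
{"api": "send_rows", "payload": {"deltas": "0 0 -1 0 0 0 0; 0 0 -1 0 0 0 0; 0 0 -1 0 0 0 0; 0 0 0 0 0 0 0"}}

```text
time: 7.08
position: [0.6266, -0.0432, 0.2035]
tool_rot: [0.497, 0.828, 0.12, 0.229]
ft_force: [-0.1, 0.3, -0.7]
grip_width: 0.0577
grip_force: 45.0
```

```bash
python3 st.py
```

```text
t 7.08 axial F -0.6 lat [-0.4  0.3 -0.2] Mz about a -0.035 height of TCP above top 38.59 lat mm [ 0.1 -0.2  0.1] grip 44.99982310800988 0.0577 q6 -1.184
```

Emit:
{"api": "send_rows", "payload": {"deltas": "0 0 -1.5 0 0 0 0; 0 0 -1.5 0 0 0 0; 0 0 -1.5 0 0 0 0; 0 0 0 0 0 0 0"}}

```text
time: 7.58
position: [0.6244, -0.0429, 0.2079]
tool_rot: [0.497, 0.828, 0.12, 0.23]
ft_force: [-0.8, -0.3, -1.6]
grip_width: 0.0577
grip_force: 45.0
```

```bash
python3 st.py
```

```text
t 7.58 axial F -0.95 lat [-1.3 -0.2 -0.7] Mz about a -0.018 height of TCP above top 43.53 lat mm [ 0.4 -0.1  0.2] grip 45.000022700987756 0.0577 q6 -1.177
```

Emit:
{"api": "send_rows", "payload": {"deltas": "0 0 -5 0 0 0 0; 0 0 -10 0 0 0 0; 0 0 -15 0 0 0 0; 0 0 -20 0 0 0 0; 0 0 -20 0 0 0 0; 0 0 0 0 0 0 0"}}

```text
time: 8.32
position: [0.5893, -0.0409, 0.2706]
tool_rot: [0.497, 0.828, 0.12, 0.231]
ft_force: [-0.2, -0.2, 0.2]
grip_width: 0.0575
grip_force: 45.0
```

Run:
```python
from plan import *
import runpy; runpy.run_path("st.py")
a1=robot.camera("side")["image"][120:290,200:370]; a2=robot.camera("scene")["image"][130:300,180:350]
save("pics/lift.png",cv2.resize(np.hstack([a1,a2]),None,fx=2.3,fy=2.3,interpolation=cv2.INTER_CUBIC))
# plan: over tray, tool down, minimal rotation
o=robot.get_obs(); r=R.from_quat(o["tool_rot"])
m=r.as_matrix(); print("tool y",m[:,1].round(2))
z=m[:,2]; ax=np.cross(z,[0,0,-1]); ang=np.arcsin(np.linalg.norm(ax)); Rd=R.from_rotvec(ax/np.linalg.norm(ax)*ang)*r
yd=Rd.as_matrix()[:,1]; print("down tool y",yd.round(3))
```

```text
t 8.32 axial F 0.24 lat [-0.1 -0.2 -0. ] Mz about a -0.009 height of TCP above top 115.37 lat mm [ 1.1 -0.2  0.7] grip 44.99978258849296 0.0575 q6 -1.085
tool y [0.77 0.48 0.43]
down tool y [ 0.883  0.47  -0.   ]
```

View pics/lift.png

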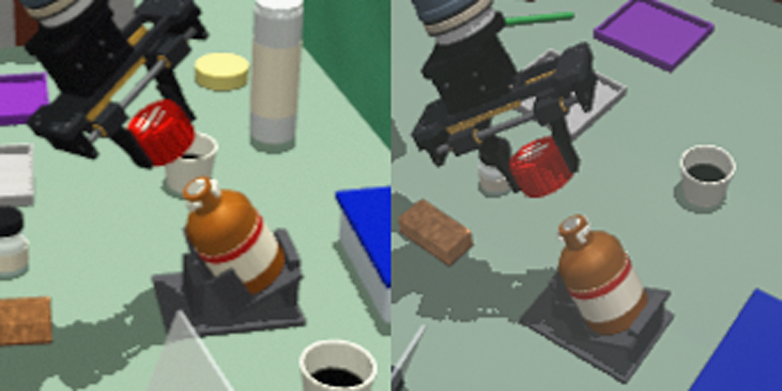

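The picture shows the red cap held in the fingers at side crop (162,133), the bare neck with white lugs at (205,192), and everything else undisturbed. Next I go over the tray with the tool pointing down.

Run:
```python
from plan import *
for n in ["scene","side"]:
    c=robot.camera(n); W=cloud(c); hsv=cv2.cvtColor(c["image"],cv2.COLOR_RGB2HSV)
    m=(np.abs(W[...,:2]-[.448,.274])<.12).all(-1)&(W[...,2]>.001)&(W[...,2]<.02)&(hsv[...,1]<35)&(hsv[...,2]>110)
    k,lab,st,_=cv2.connectedComponentsWithStats(m.astype(np.uint8)); m=lab==1+np.argmax(st[1:,4])
    print(n,m.sum(),cv2.minAreaRect(W[m][:,:2].astype(np.float32)*1000))
R1=toolrot(np.array([0,0,-1.]),np.array([.99,-.135,0]))
rows(np.array([.448,.274,.25]),R1,12,0)
```

```text
scene 263 ((509.65509033203125, 297.8291015625), (87.37455749511719, 192.4730682373047), 12.127546310424805)
side 1223 ((445.78839111328125, 286.65338134765625), (168.18411254882812, 156.2946319580078), 81.6690444946289)
28.2 2.8 -5.4 2.47 0.6 2.91 0; 28.3 1.1 -5.2 2.47 0.6 2.91 0; 28.4 -0.5 -4.9 2.47 0.6 2.91 0; 28.4 -2.1 -4.5 2.47 0.6 2.91 0; 28.2 -3.8 -4.1 2.47 0.6 2.91 0; 28.1 -5.4 -3.6 2.47 0.6 2.91 0; 27.8 -6.9 -3 2.47 0.6 2.91 0; 27.4 -8.5 -2.4 2.47 0.6 2.91 0; 27 -9.9 -1.8 2.47 0.6 2.91 0; 26.4 -11.3 -1 2.47 0.6 2.91 0; 25.8 -12.7 -0.2 2.47 0.6 2.91 0; 25.2 -14 0.6 2.47 0.6 2.91 0
end [0.448 0.274 0.25 ] angle err 0.07
```

Emit:
{"api": "send_rows", "payload": {"deltas": "28.2 2.8 -5.4 2.47 0.6 2.91 0; 28.3 1.1 -5.2 2.47 0.6 2.91 0; 28.4 -0.5 -4.9 2.47 0.6 2.91 0; 28.4 -2.1 -4.5 2.47 0.6 2.91 0; 28.2 -3.8 -4.1 2.47 0.6 2.91 0; 28.1 -5.4 -3.6 2.47 0.6 2.91 0; 27.8 -6.9 -3 2.47 0.6 2.91 0; 27.4 -8.5 -2.4 2.47 0.6 2.91 0; 27 -9.9 -1.8 2.47 0.6 2.91 0; 26.4 -11.3 -1 2.47 0.6 2.91 0"}}

```text
time: 9.78
position: [0.4714, 0.2226, 0.2525]
tool_rot: [0.719, 0.694, 0.02, 0.038]
ft_force: [-0.4, -0.7, -0.2]
grip_width: 0.0577
grip_force: 45.0
```

Emit:
{"api": "send_rows", "payload": {"deltas": "25.8 -12.7 -0.2 2.47 0.6 2.91 0; 25.2 -14 0.6 2.47 0.6 2.91 0; 0 0 0 0 0 0 0"}}

```text
time: 10.15
position: [0.4478, 0.2753, 0.2493]
tool_rot: [0.752, 0.659, -0.0, -0.0]
ft_force: [0.4, -0.1, -0.7]
grip_width: 0.0576
grip_force: 45.0
```

Run:
```python
from plan import *
o=robot.get_obs(); print(o["time"],o["position"],R.from_quat(o["tool_rot"]).as_matrix().round(3),o["ft_force"].round(2))
ims=[]
for n in ["scene","side","wrist"]:
    c=robot.camera(n); W=cloud(c); im=c["image"]; hsv=cv2.cvtColor(im,cv2.COLOR_RGB2HSV).astype(int)
    # tray rim top points ~16mm
    m=(np.abs(W[...,:2]-[.448,.274])<.11).all(-1)&(W[...,2]>.0125)&(W[...,2]<.02)
    P=W[m]
    if len(P)>20: print(n,"rim",len(P),cv2.minAreaRect(P[:,:2].astype(np.float32)*1000))
    # held cap
    red=((hsv[...,0]<4)|(hsv[...,0]>172))&(hsv[...,1]>150)&(np.abs(W-[.448,.274,.19])<[.06,.06,.05]).all(-1)
    if red.sum(): print("cap",red.sum(),np.percentile(W[red],[1,50,99],axis=0).round(4).tolist())
    ims.append(im)
save("pics/over.png",np.hstack([cv2.resize(ims[0][100:250,170:320],(390,390)),cv2.resize(ims[1][110:260,120:270],(390,390))]))
save("pics/overw.png",ims[2])
```

```text
10.15 [0.44775971 0.27526763 0.24933976] [[ 0.132  0.991 -0.001]
 [ 0.991 -0.132  0.   ]
 [ 0.    -0.001 -1.   ]] [ 0.38 -0.15 -0.74]
scene rim 194 ((447.3575744628906, 274.2523498535156), (136.8657989501953, 152.6334991455078), 81.95896911621094)
cap 217 [[0.4228, 0.2431, 0.177], [0.4531, 0.252, 0.2062], [0.4752, 0.2885, 0.2159]]
side rim 291 ((447.63201904296875, 273.685791015625), (141.49365234375, 150.6315155029297), 82.57743072509766)
cap 369 [[0.4179, 0.24, 0.179], [0.447, 0.2521, 0.2048], [0.476, 0.2964, 0.2189]]
wrist rim 1534 ((447.641845703125, 280.5030212402344), (119.74299621582031, 150.48098754882812), 82.14200592041016)
cap 7997 [[0.4226, 0.2523, 0.1809], [0.4504, 0.2898, 0.2128], [0.4767, 0.3036, 0.2144]]
```

View pics/over.png

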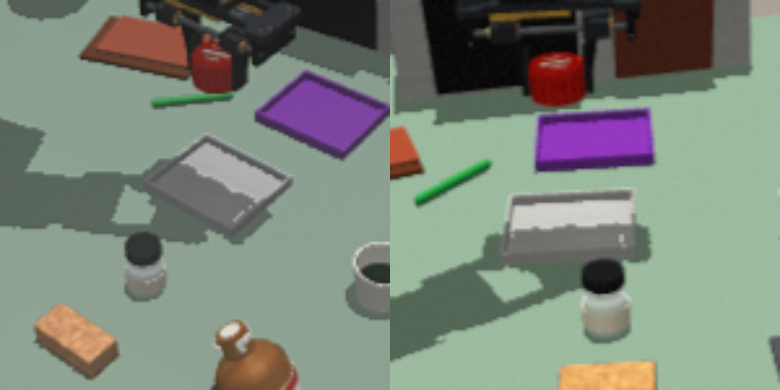

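View pics/overw.png

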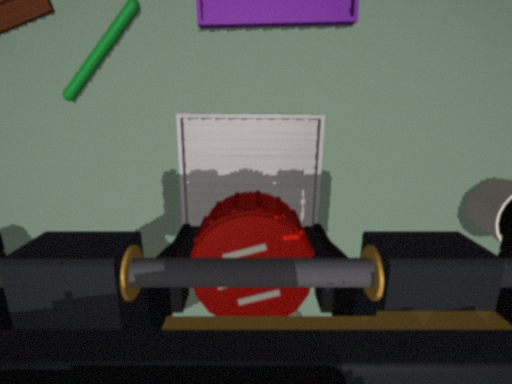

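The cap hangs upright over the steel tray, centred at about (447,274) mm, and the purple tray lies clear beyond it. Its rim is about 73 mm below the TCP, so I expect contact near TCP z = 0.077.

Emit:
{"api": "send_rows", "payload": {"deltas": "0 0 20 0 0 0 0; 0 0 35 0 0 0 0; 0 0 40 0 0 0 0; 0 0 35 0 0 0 0; 0 0 20 0 0 0 0; 0 0 10 0 0 0 0; 0 0 3 0 0 0 0; 0 0 2 0 0 0 0; 0 0 0 0 0 0 0"}}

```text
time: 11.42
position: [0.4484, 0.2742, 0.0859]
tool_rot: [0.753, 0.658, 0.001, 0.0]
ft_force: [-0.5, -0.2, -0.9]
grip_width: 0.058
grip_force: 45.0
```

Emit:
{"api": "send_rows", "payload": {"deltas": "0 0 1 0 0 0 0; 0 0 1 0 0 0 0; 0 0 1 0 0 0 0; 0 0 0.5 0 0 0 0; 0 0 0 0 0 0 0"}}

```text
time: 12.05
position: [0.448, 0.2741, 0.0817]
tool_rot: [0.753, 0.658, 0.0, -0.0]
ft_force: [0.0, 0.1, -1.9]
grip_width: 0.0578
grip_force: 45.0
```

Emit:
{"api": "send_rows", "payload": {"deltas": "0 0 1 0 0 0 0; 0 0 0.5 0 0 0 0; 0 0 0.5 0 0 0 0; 0 0 0 0 0 0 0"}}

```text
time: 12.55
position: [0.448, 0.2741, 0.0797]
tool_rot: [0.753, 0.658, 0.0, -0.0]
ft_force: [0.0, 0.2, -0.6]
grip_width: 0.0574
grip_force: 45.0
```

Emit:
{"api": "send_rows", "payload": {"deltas": "0 0 0.5 0 0 0 0; 0 0 0.5 0 0 0 0; 0 0 0 0 0 0 0"}}

```text
time: 12.92
position: [0.448, 0.2741, 0.0788]
tool_rot: [0.753, 0.658, 0.0, -0.0]
ft_force: [0.3, 0.3, -0.6]
grip_width: 0.0577
grip_force: 45.0
```

Emit:
{"api": "send_rows", "payload": {"deltas": "0 0 0.5 0 0 0 0; 0 0 0.5 0 0 0 0; 0 0 0.3 0 0 0 0; 0 0 0 0 0 0 0"}}

```text
time: 13.42
position: [0.4481, 0.2741, 0.0781]
tool_rot: [0.753, 0.658, 0.0, -0.0]
ft_force: [-0.6, -0.9, 4.7]
grip_width: 0.0576
grip_force: 45.0
```

Emit:
{"api": "send_rows", "payload": {"deltas": "0 0 0.5 0 0 0 0; 0 0 0.3 0 0 0 0; 0 0 0 0 0 0 0"}}

```text
time: 13.8
position: [0.448, 0.274, 0.078]
tool_rot: [0.753, 0.658, 0.0, -0.0]
ft_force: [-1.6, -1.3, 11.0]
grip_width: 0.0577
grip_force: 45.0
```

Emit:
{"api": "send_rows", "payload": {"deltas": "0 0 -0.5 0 0 0 0; 0 0 -0.4 0 0 0 0; 0 0 0 0 0 0 0", "newtons": 10}}

```text
time: 14.18
position: [0.4481, 0.2741, 0.0779]
tool_rot: [0.753, 0.658, 0.0, -0.0]
ft_force: [-0.9, -0.1, 5.7]
grip_width: 0.0583
grip_force: 10.0
```

Emit:
{"api": "send_rows", "payload": {"deltas": "0 0 0 0 0 0 0.7; 0 0 0 0 0 0 0.75; 0 0 0 0 0 0 0.8; 0 0 0 0 0 0 0.85; 0 0 0 0 0 0 0.85; 0 0 0 0 0 0 0.85"}}

```text
time: 14.92
position: [0.448, 0.2741, 0.0776]
tool_rot: [0.753, 0.658, 0.0, -0.0]
ft_force: [-0.4, 0.9, 0.5]
grip_width: 0.0735
grip_force: 0.0
```

Emit:
{"api": "send_rows", "payload": {"deltas": "0 0 -3 0 0 0 0.85; 0 0 -8 0 0 0 0.85; 0 0 -20 0 0 0 0.85; 0 0 -35 0 0 0 0.85; 0 0 -40 0 0 0 0.85; 0 0 -40 0 0 0 0.85; 0 0 -25 0 0 0 0.85; 0 0 0 0 0 0 0.85"}}

```text
time: 15.92
position: [0.4489, 0.2744, 0.2511]
tool_rot: [0.753, 0.658, 0.003, 0.001]
ft_force: [-1.3, -0.2, -0.0]
grip_width: 0.074
grip_force: 0.0
```

Run:
```python
from plan import *
o=robot.get_obs(); print(o["time"],o["position"],o["ft_force"].round(2))
ims=[]
for n in ["scene","side"]:
    c=robot.camera(n); W=cloud(c); im=c["image"]; hsv=cv2.cvtColor(im,cv2.COLOR_RGB2HSV).astype(int)
    red=((hsv[...,0]<4)|(hsv[...,0]>172))&(hsv[...,1]>150)&(np.abs(W[...,:2]-[.448,.274])<.08).all(-1)&(W[...,2]<.08)
    if red.sum(): print("cap",red.sum(),np.percentile(W[red],[1,50,99],axis=0).round(4).tolist())
    ims.append(im)
save("pics/done.png",np.hstack([cv2.resize(ims[0][120:330,170:380],(400,400)),cv2.resize(ims[1][130:330,150:350],(400,400))]))
```

```text
15.925 [0.44894032 0.27440605 0.25109134] [-1.33 -0.17 -0.03]
cap 121 [[0.425, 0.2434, 0.0052], [0.4533, 0.2628, 0.0415], [0.4772, 0.298, 0.046]]
cap 314 [[0.4204, 0.2391, 0.0066], [0.4463, 0.2512, 0.0355], [0.4748, 0.2934, 0.047]]
```

View pics/done.png

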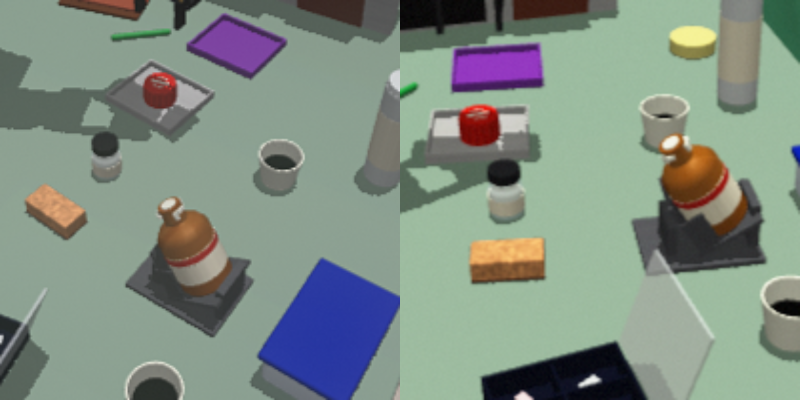

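The cap stands upright on its rim inside the steel tray, at (160,90) in the left view and (480,125) in the right. The gripper is clear of it and the other things are where they were.

```bash
python3 -c "
from rig import robot
print(robot.hand_in())"
```

```text
the job is handed in; nothing more can be done
None
```

The bottle is open, and the red cap stands on its rim in the middle of the steel tray, released; nothing else appears moved in the last pictures, and I handed the job in at about 16 s.

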